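Push the clean spout into the table water station

TASK

Take the clean steel water spout out of the wooden drying block and push its stem straight down into the port on top of the water station, with the nose over the drip tray: press it firmly home past the hidden grip, but never use more than 25 N on it. Then tug it gently upward to prove that the grip holds, let go and leave it standing locked in the port. Leave the other things on the table where they are.

Things in the scene. Friction and masses are not known exactly. Their poses are not given: they have to be found in the camera images.
- spout: The loose plain steel spout, about 0.22 kg, upright in one of the block's two holes. Origin: centre of the stem's foot; z up the stem, x towards the nose. Stem 20 mm diameter, 100 mm long; foot tapered to 12 mm over its lowest 6 mm; a catch groove (14 mm diameter) from 9 to 23 mm above the foot. It may never press or pull on the station with over 25 N.
- head (a point): Centre of the spout's square head (30 x 30 mm, from 100 to 136 mm above the foot), 118 mm above the foot on the stem axis; axes as the spout. Grip the spout here, across the y faces; the nose pipe leaves the +x face. Once it is locked, tug up here with 8 to 10 N for 0.3 s (6 N is just enough); the grip gives 1 to 3 mm (about 4 N per mm).
- nose (a point): Outlet (lower end) of the nose, a 14 mm pipe; 78 mm along the spout's x from the stem axis, 92 mm above the foot.
- station: The water station, fixed: white and steel housing 80 mm high, x from -35 to +145 mm, 150 mm wide (y), with a 70 mm square steel block around the port (the flat dark disc behind it is only the tank lid). Origin: on the table under the port axis, z up. When let go after pressing, the valve spring lifts the locked spout 2 to 5 mm until its groove hangs on the jaws.
- tray (a point): Centre of the slatted drip tray's top (100 x 140 mm, 15 mm high), 85 mm from the port axis along the station's -x. The spout's nose must end up over it: pointing along the station's -x within 20 degrees.
- mouth (a point): Centre of the port's mouth, 80 mm above the table; axes as the station. The bore goes straight down, 22 mm wide, 3 mm chamfer. Hidden in it, at a depth that differs each time: two sprung jaws 26 to 38 mm down (passing them takes up to 12 N with a jolt, a false stop), and 10 mm below them a valve on a spring (3 N per mm, 9 mm travel). Home is a steady push of 16 to 19 N for 0.3 s.
- block: Wooden drying block, fixed, 70 mm (x) by 170 mm (y) by 50 mm high. Origin: centre of its underside. Two upright holes 22 mm wide and 40 mm deep at y = -45 and +45 mm on its middle line, the spout in one and a brush in the other.
- brush: Loose cleaning brush (wooden stick 19 mm, white head 26 mm, 130 mm long) upright in the other hole of the block. Origin: foot of the stick. Leave alone.
- cup: White cup, 72 mm wide, 65 mm high, origin at its underside. Leave alone.
- tumbler: Glass tumbler, 68 mm wide, 90 mm high, origin at its underside. Leave alone.
- bowl: Dark bowl, 110 mm wide, 45 mm high, origin at its underside. Leave alone.
- jar: Amber glass jar with wooden lid, 60 mm wide, 90 mm high, origin at its underside. Leave alone.
- spoon: Spoon lying on the table. Leave alone.
- plate: White plate, 130 mm wide, 18 mm high, origin at its underside. Leave alone.
Not all that is in view belongs to the job. What is shaped like the spout but pink or purple is not meant.

How it is judged:
By the outcome, as a careful person would: the job done as asked, in the order asked, and still so for the second after the job is handed in, with the robot touching nothing.
It also fails if it takes over 72 s, if anything falls off the work surface, if the arm or the gripper's body presses on something with over 40 N, if the wrist force passes 120 N, or if a joint passes its speed limit or range.

ROBOT

A 7-joint arm with a two-finger parallel gripper is mounted at the origin on the work surface. World frame = base frame: x ahead of the robot, y to its left, z up, the work surface at z = 0. Lengths are in m, angles in rad, forces in N, time in s.
With the tool pointing down it reaches from about 0.4 to 0.875 m from the base axis. Payload 19.3 kg.
Tool frame: the origin (TCP) lies midway between the tips of the shut fingers; the grasp point (between the pads) lies 19 mm behind it; z points along the fingers, y is the line along which they close (so a half turn about z gives the same grasp; the last joint's range is limited). The gripper opens to 85 mm and grips with 20 to 120 N. Pads are 22 mm wide; open, the fingers measure 114 mm over their backs; the gripper's body (76 mm by 85 mm) begins 54 mm behind the grasp point. The pads swing forward as they close: fully open they stand 13 mm farther back than shut.
Start: joints at [-1.418, 0.521, -0.036, 1.599, 0.021, 1.021, -0.113], TCP at [0.138, 0.61, 0.192] pointing down, gripper open.
Joint ranges: [-2.91, 2.91], [-0.3, 2.13], [-1.5, 1.42], [0.17, 2.43], [-1.26, 4.41], [0.16, 1.93], [-2.52, 2.52]. Speed limits (rad/s): [1.89, 1.89, 2.39, 2.39, 3.01, 3.01, 3.01].

INTERFACE

Orientations are given as [roll, pitch, yaw] about the fixed x, y, z axes, in that order (R = Rz(yaw) Ry(pitch) Rx(roll)).
In Python, from workcell import telemetry, grab_frame, calibration, bot, outline_of, landmark_of gives the robot as it stands. The module is installed in compiled form; this text tells all that it offers.
- The arm moves only by the shell command python3 -m inch 'ROWS' [FORCE]. ROWS is JSON, a list of rows, each a list of 7 numbers: the shift along the tool's x, y, z in m, then the turn, a rotation vector about the tool's x, y, z in rad, then the closure, from 0 (fully open) to 1 (shut). A call has 1 to 5 rows; each row shifts and turns the commanded pose from where the row before left it, along the tool's axes as they then stand; what a row does not reach is not made up. A row lasts 1/10 s, in which the tool goes at most 50 mm and 8.59 degrees, less where a joint would pass 70% of its speed; a pose out of reach is approached as far as the arm can. A call is refused whole if a number of a shift passes 0.05 or a number of a turn 0.15, either way. A call with a gripper value outside its range is refused whole. The fingers move at their own pace and stop on an object; FORCE is the grip in N (left out, the last holds). Time passes only in rows, so rows that do not move let the fingers close. It gives the time, the measured TCP pose, the force, the opening and the grip force at its end, in the units of the state.
- telemetry.observe(): the state, without advancing time (a new reading comes with each control period).
- grab_frame(name): name is "scene" or "top"; returns the picture (420x560x3 uint8, red, green, blue); there is no depth.
- calibration(name): a dict with "fovy" (degrees; the focal length in pixels is half the picture's height over the tangent of half this angle, whatever the lens; pixels are square), "cx", "cy" (the principal point, pixels), "dist" ([k1, k2, p1, p2, k3] as OpenCV has them; the pictures are not rectified), "pose" (4x4, takes a point from camera to world coordinates). Camera axes: x right, y down, z forward; pixel columns grow to the right and rows downward; lengths in m; the calibration is good to about 2 mm. A picture is of the moment at which its call begins. calibration takes no time and is no camera call.
- bot.job_done(): hands the job in; it is judged then, once.
Trained networks look in the newest picture that a camera, given by its name, has taken for a name from the list of things; names that differ only in an ending like _2 or _b are one class to them, and where a whole thing is asked for, a point or a joint stands for the part that bears it (a point fixed in the world has none). Each returns a list of dicts, best first, with "score" (0 to 1); they miss things now and then, are a little off and sometimes report something else, mostly with a low value. They report only what shows in the picture. A call takes as long as a camera call. They do not tell look-alikes from the thing itself.
- outline_of(label, camera): "region" (420x560 bool, what is visible of it) and "rect" ([left, top, right, bottom] in pixels, round what is visible of it).
- landmark_of(label, camera): "xy" ([column, row] in pixels: a listed point, or the origin of a listed thing).
The state is a dict: "clock": time; "qpos": joint angles; "qd": joint speeds; "joint_efforts": joint torques, N m; "position": TCP position; "tool_rot": TCP orientation; "force": force on the tool from outside, world axes, zero at the start; "moment": the same for the moment, N m; "grip_width": finger opening in m; "finger_force": force on a finger pad.
Only numpy, scipy, OpenCV 4.12 (cv2) and the standard library are available. Lean on these libraries where they do the work, as an engineer would, in place of code of your own. Each camera call takes 0.05 s, during which the arm holds its last target. There are 200 camera calls.

## Working session

There is one attempt and no reset: what is moved stays moved. The work goes in short steps, Python scripts to look and compute and a shell command to move; the robot and the scene stay as the last step left them, time stands still between calls to the robot, and variables do not carry over. Pictures are saved under pics/ and viewed, at most 10 in all, crops included, and the job is handed in when it is done.

```bash
mkdir -p pics; cat > h.py <<'E'
import numpy as np, cv2
from workcell import telemetry, grab_frame, calibration, bot, outline_of, landmark_of
def K(n):
    c=calibration(n); f=210/np.tan(np.radians(c["fovy"])/2)
    return np.array([[f,0,c["cx"]],[0,f,c["cy"]],[0,0,1]]),np.array(c["dist"],float),np.array(c["pose"])
def ray(n,xy):
    k,d,P=K(n); u=cv2.undistortPoints(np.array([[xy]],float),k,d)[0,0]
    return P[:3,3],P[:3,:3]@np.array([u[0],u[1],1])
def at_z(n,xy,z):
    o,r=ray(n,xy); return o+r*(z-o[2])/r[2]
def tri(a,b):
    o1,r1=ray("scene",a);o2,r2=ray("top",b)
    s=np.linalg.lstsq(np.c_[r1,-r2],o2-o1,rcond=None)[0]
    p,q=o1+s[0]*r1,o2+s[1]*r2
    return (p+q)/2,np.linalg.norm(p-q)
def proj(n,p):
    k,d,P=K(n);T=np.linalg.inv(P)
    return cv2.projectPoints(np.array([p],float),cv2.Rodrigues(T[:3,:3])[0],T[:3,3],k,d)[0][0,0]
E
python3 - <<'E'
from h import *
np.set_printoptions(precision=3,suppress=True)
for n in("scene","top"):
    cv2.imwrite(f"pics/{n}0.png",grab_frame(n)[:,:,::-1])
    for l in("spout","head","nose","mouth","tray","block","brush","station"):
        print(n,l,[(np.round(d["xy"],1),round(d["score"],2)) for d in landmark_of(l,n)][:4])
    print(calibration(n)["pose"])
s=telemetry.observe();print(s)
E
```

```text
scene spout [(array([150.7, 233.5]), 0.98), (array([218.6, 215. ]), 0.95)]
scene head [(array([144.7, 193.5]), 0.88), (array([217. , 181.6]), 0.76), (array([248.4, 155.3]), 0.71), (array([180.4, 192.6]), 0.66)]
scene nose [(array([238.6, 173.5]), 0.83), (array([174.8, 208.4]), 0.75), (array([272.2, 160.2]), 0.66)]
scene mouth [(array([404.9, 234.7]), 0.75), (array([396.5, 261.7]), 0.43)]
scene tray [(array([389.5, 231. ]), 0.56)]
scene block [(array([236.1, 224.2]), 0.66)]
scene brush [(array([249.7, 223.7]), 0.72), (array([183.7, 192.7]), 0.72)]
scene station [(array([169.5, 278.2]), 0.55), (array([184. , 192.2]), 0.37)]
[[-0.21   0.542 -0.814  1.336]
 [ 0.978  0.123 -0.17   0.109]
 [ 0.008 -0.832 -0.555  0.624]
 [ 0.     0.     0.     1.   ]]
top spout [(array([358. , 227.1]), 0.83), (array([347.5, 294.1]), 0.71), (array([417.4, 182.6]), 0.66)]
top head [(array([436.1, 178.8]), 0.9), (array([367.3, 225.9]), 0.72), (array([352.3, 303.1]), 0.63)]
top nose [(array([323.3, 332.6]), 0.78), (array([348.2, 258.5]), 0.69), (array([391.1, 178.3]), 0.55), (array([358.9, 228. ]), 0.15)]
top mouth [(array([143.1, 202.2]), 0.63)]
top tray [(array([164.6, 239.4]), 0.76)]
top block [(array([337.3, 225.7]), 0.64)]
top brush [(array([318.5, 227.2]), 0.49)]
top station [(array([148.8, 202.1]), 0.72)]
[[-0.02  -0.998  0.057  0.519]
 [-1.     0.021  0.004 -0.072]
 [-0.005 -0.057 -0.998  0.974]
 [ 0.     0.     0.     1.   ]]
{'clock': 0.9, 'qpos': array([-1.418,  0.521, -0.036,  1.6  ,  0.021,  1.021, -0.113]), 'qd': array([ 0.   , -0.001,  0.   , -0.001, -0.001, -0.   , -0.001]), 'joint_efforts': array([  0.002, -92.68 ,   1.979, -37.024,   0.018,   0.002,  -0.   ]), 'position': array([0.138, 0.61 , 0.192]), 'tool_rot': array([-3.142, -0.   ,  2.919]), 'force': array([ 0.547, -0.334, -0.943]), 'moment': array([0.02 , 0.003, 0.012]), 'finger_force': 0.0, 'grip_width': 0.08564343568874745}
```

View pics/scene0.png

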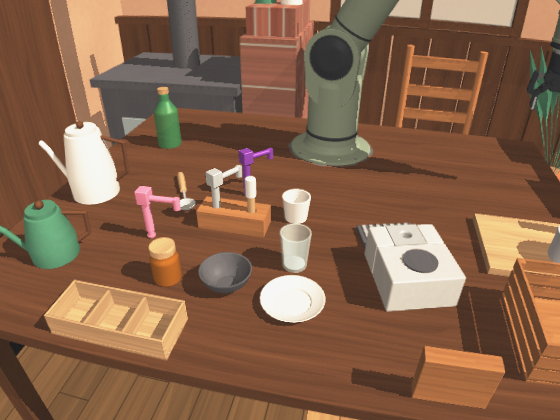

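View pics/top0.png

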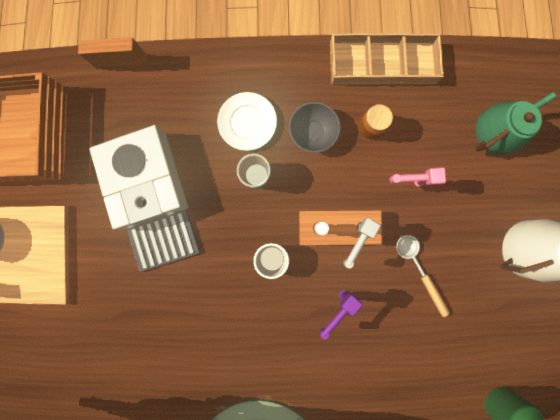

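Candidates for the spout, by head pixel: the steel one in the block (scene 215,179 / top 368,228), a pink one (scene 144,194 / top 436,178) and a purple one (scene 247,156 / top 351,305). The steel one fits the description. The station is at scene 405,235 / top 141,202, and its tray points to the lower right in top. I'll check both in a crop and measure.

```bash
python3 - <<'E'
from h import *
np.set_printoptions(precision=4,suppress=True)
I={n:grab_frame(n)[:,:,::-1].copy() for n in("scene","top")}
a=cv2.resize(I["scene"][150:250,170:290],None,fx=3.2,fy=3.2,interpolation=2)
b=cv2.resize(I["top"][195:285,290:395],None,fx=3.6,fy=3.56,interpolation=2)
c=cv2.resize(I["top"][120:280,85:205],None,fx=1.8,fy=1.8,interpolation=2)
d=cv2.resize(I["scene"][210:310,350:470],None,fx=2.88,fy=2.88,interpolation=2)
out=np.zeros((600,800,3),np.uint8)
for im,(y,x) in((a,(0,0)),(b,(0,390)),(c,(312,0)),(d,(312,230))):
    h,w=im.shape[:2];h=min(h,600-y);w=min(w,800-x);out[y:y+h,x:x+w]=im[:h,:w]
cv2.imwrite("pics/crop1.png",out)
print("head",tri((217,181.6),(367.3,225.9)),"nose",tri((238.6,173.5),(348.2,258.5)))
print("mouth z80 top",at_z("top",(143.1,202.2),.08),"scene",at_z("scene",(404.9,234.7),.08))
print("tray top",at_z("top",(164.6,239.4),.015),"scene",at_z("scene",(389.5,231),.015))
print("head z.128 (10 deep 40: foot z .01)",at_z("top",(367.3,225.9),.128))
for l in("head","nose","brush","cup","mouth"):
  for n in I:
    print(l,n,[np.round(r["rect"],0) if "rect" in r else 0 for r in outline_of(l,n)][:4])
E
```

```text
head (array([ 0.5117, -0.2245,  0.1212]), np.float64(0.007634911704587881)) nose (array([ 0.4502, -0.1883,  0.1144]), np.float64(0.00511894864737764))
mouth z80 top [0.5693 0.2174 0.08  ] scene [0.5714 0.2232 0.08  ]
tray top [0.4913 0.1911 0.015 ] scene [0.4729 0.1998 0.015 ]
head z.128 (10 deep 40: foot z .01) [ 0.5128 -0.2269  0.128 ]
head scene [array([137., 186., 180., 240.]), array([239., 150., 273., 177.]), array([206., 165., 243., 211.])]
head top [array([321., 289., 361., 338.]), array([387., 169., 447., 186.]), array([340., 213., 380., 268.])]
nose scene [array([240., 149., 275., 182.]), array([132., 188., 179., 239.]), array([208., 165., 239., 207.])]
nose top [array([390., 169., 447., 188.]), array([322., 290., 364., 340.]), array([344., 216., 379., 270.])]
brush scene [array([242., 178., 257., 211.]), array([178., 170., 198., 209.])]
brush top [array([ 88., 126., 199., 271.]), array([316., 223., 331., 235.])]
cup scene [array([282., 189., 312., 226.])]
cup top [array([254., 243., 288., 277.])]
mouth scene [array([356., 224., 465., 313.])]
mouth top [array([ 86., 126., 197., 274.])]
```

View pics/crop1.png

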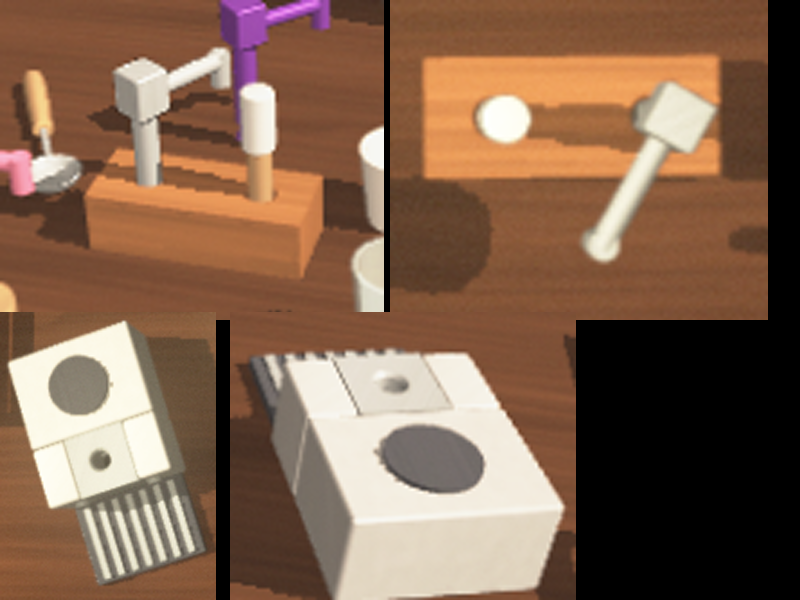

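```bash
python3 - <<'E'
from h import *
np.set_printoptions(precision=4,suppress=True)
print("head",tri((214.2,178.7),(369,227.5)), at_z("top",(369.4,227.9),.146))
h=at_z("top",(369.4,227.9),.146); n=at_z("top",(348.3,264.1),.135)
print("nose",n,"yaw",np.degrees(np.arctan2(*(n-h)[1::-1])))
# square corners of head top in crop
C=[(668,82),(716,104),(682,153),(637,132)]
P=[at_z("top",((x-390)/3.6+290,y/3.56+195),.146) for x,y in C];P=np.array(P)
print(P[:,:2],P.mean(0),np.degrees(np.arctan2(P[2,1]-P[1,1],P[2,0]-P[1,0])),np.degrees(np.arctan2(P[3,1]-P[0,1],P[3,0]-P[0,0])))
for n,m,l in(("top",(140.6,202.2),(128.9,160)),("scene",(406.3,234.9),(420.1,261))):
    a,b=at_z(n,m,.08),at_z(n,l,.08);print("mouth",a,"lid",b,"yaw",np.degrees(np.arctan2(*(b-a)[1::-1])))
# housing top corners in top crop
Q=[at_z("top",(x/1.8+85,(y-312)/1.8+120),.08) for x,y in((10,362),(127,321),(170,468),(50,508))];Q=np.array(Q);print(Q[:,:2])
for i,j in((2,1),(3,0)):d=Q[j]-Q[i];print(np.degrees(np.arctan2(d[1],d[0])))
# grab images for block: corners at z .05
B=np.array([at_z("top",((x-390)/3.6+290,y/3.56+195),.05) for x,y in((424,57),(719,57),(719,178),(424,178))]);print(B[:,:2],B.mean(0))
s=telemetry.observe();print(s["force"])
E
```

```text
head (array([ 0.5093, -0.2292,  0.1269]), np.float64(0.0024022787456123417)) [ 0.5091 -0.2275  0.146 ]
nose [ 0.442  -0.1879  0.135 ] yaw 149.45433841303745
[[ 0.5275 -0.2239]
 [ 0.5154 -0.2487]
 [ 0.4903 -0.2302]
 [ 0.5018 -0.2071]] [ 0.5088 -0.2275  0.146 ] 143.68758587981617 146.7533115359183
mouth [0.5695 0.2227 0.08  ] lid [0.6569 0.2477 0.08  ] yaw 15.969184925723846
mouth [0.5715 0.2262 0.08  ] lid [0.6546 0.2512 0.08  ] yaw 16.708304169939723
[[0.6851 0.3312]
 [0.7281 0.1918]
 [0.5588 0.1421]
 [0.516  0.2818]]
16.38178277297382
16.270431345216227
[[ 0.5461 -0.101 ]
 [ 0.5424 -0.2717]
 [ 0.4719 -0.2696]
 [ 0.4759 -0.0994]] [ 0.5091 -0.1854  0.05  ]
[0.6218 0.2759 0.0251]
```

```bash
cat >> h.py <<'E'
from scipy.spatial.transform import Rotation as R
def rel(p,yaw):
    """tool-frame shift and turn from measured pose to TCP p, pointing down, yaw deg"""
    s=telemetry.observe();A=R.from_euler("xyz",s["tool_rot"]);B=R.from_euler("xyz",[np.pi,0,np.radians(yaw)])
    print("t",round(s["clock"],2),"pos",np.round(s["position"],4),"rot",np.round(s["tool_rot"],4),"q",np.round(s["qpos"],2),"F",np.round(s["force"],2),"w",round(s["grip_width"],4))
    print("shift(tool now)",np.round(A.inv().apply(np.array(p)-s["position"]),4),"turn",np.round((A.inv()*B).as_rotvec(),4),"shift(tool at goal)",np.round(B.inv().apply(np.array(p)-s["position"]),4))
E
python3 -m inch '[[-0.038,-0.028,-0.012,0,0,0,0],[-0.038,-0.028,-0.012,0,0,0,0],[-0.038,-0.028,-0.012,0,0,0,0],[-0.038,-0.028,-0.012,0,0,0,0],[-0.038,-0.028,-0.012,0,0,0,0]]' 40
python3 -m inch '[[-0.038,-0.028,-0.012,0,0,0,0],[-0.038,-0.028,-0.012,0,0,0,0],[-0.038,-0.028,-0.012,0,0,0,0],[-0.038,-0.028,-0.012,0,0,0,0],[-0.038,-0.028,-0.012,0,0,0,0]]'
python3 -c "
from h import *
rel((.509,-.229,.25),147)"
```

```text
clock: 2.0
position: [0.2935, 0.4294, 0.2525]
tool_rot: [3.141, 0.0, 2.919]
force: [1.1, 0.9, 0.5]
grip_width: 0.0853
finger_force: 0.0
clock: 2.5
position: [0.4478, 0.2508, 0.3127]
tool_rot: [3.141, 0.0, 2.919]
force: [1.1, 1.5, -0.1]
grip_width: 0.0853
finger_force: 0.0
t 2.5 pos [0.4478 0.2508 0.3127] rot [3.1410e+00 4.0000e-04 2.9188e+00] q [-0.75  0.23  0.15  1.73 -0.04  1.19  0.76] F [ 1.12  1.54 -0.1 ] w 0.0853
shift(tool now) [-0.1656 -0.4545  0.0625] turn [7.000e-04 3.000e-04 3.532e-01] shift(tool at goal) [-0.3126 -0.3691  0.0627]
```

```bash

python3 -m inch '[[-0.0166,-0.0455,0.006,0,0,0,0],[-0.0166,-0.0455,0.006,0,0,0,0],[-0.0166,-0.0455,0.006,0,0,0,0],[-0.0166,-0.0455,0.006,0,0,0,0],[-0.0166,-0.0455,0.006,0,0,0,0]]' >/dev/null
python3 -m inch '[[-0.0166,-0.0455,0.006,0,0,0,0],[-0.0166,-0.0455,0.006,0,0,0,0],[-0.0166,-0.0455,0.006,0,0,0,0],[-0.0166,-0.0455,0.006,0,0,0,0],[-0.0166,-0.0455,0.006,0,0,0,0]]' >/dev/null
python3 -m inch '[[0,0,0,0,0,0.118,0],[0,0,0,0,0,0.118,0],[0,0,0,0,0,0.117,0],[0,0,0,0,0,0,0]]' >/dev/null
python3 - <<'E'
from h import *
rel((.509,-.229,.105),147)
I={n:grab_frame(n)[:,:,::-1].copy() for n in("scene","top")}
a=cv2.resize(I["scene"][60:260,120:320],(400,400),interpolation=2);b=cv2.resize(I["top"][150:350,260:460],(400,400),interpolation=2)
cv2.imwrite("pics/c2.png",np.hstack([a,b]))
for n in I:
  for l in("head","nose"): print(n,l,[(np.round(d["xy"],1),round(d["score"],2)) for d in landmark_of(l,n)][:4])
E
```

```text
t 3.9 pos [ 0.5082 -0.228   0.2518] rot [-3.1414e+00 -1.0000e-04  2.5635e+00] q [-0.05  0.39  0.5   1.73 -0.21  1.08  1.51] F [ 0.11 -0.06 -0.19] w 0.0851
shift(tool now) [-0.0013 -0.0004  0.1468] turn [-0.0002 -0.0001 -0.0021] shift(tool at goal) [-0.0013 -0.0004  0.1468]
scene head [(array([216.3, 178.1]), 0.87), (array([243.9, 155.7]), 0.73), (array([142.9, 197.8]), 0.62)]
scene nose [(array([241.5, 176. ]), 0.81), (array([216.9, 214.8]), 0.74), (array([175.8, 211.2]), 0.73), (array([271.8, 159.7]), 0.69)]
top head [(array([351.4, 304.3]), 0.89), (array([364.8, 224.3]), 0.79)]
top nose [(array([347.6, 260.6]), 0.85), (array([392.4, 179.6]), 0.67), (array([324.4, 328.9]), 0.64)]
```

View pics/c2.png

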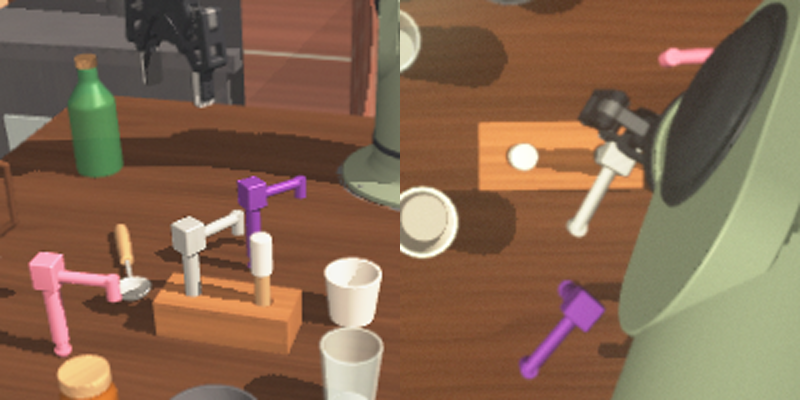

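The spout is still upright in the block (scene ~217,180; top ~370,227). The gripper is above it with the fingers across the pipe direction. I'll descend and close.

```bash

python3 -m inch '[[-0.001,0,0.04,0,0,0,0],[0,0,0.04,0,0,0,0],[0,0,0.035,0,0,0,0],[0,0,0.02,0,0,0,0],[0,0,0.012,0,0,0,0.1]]' 30
python3 -m inch '[[0,0,0,0,0,0,0.35],[0,0,0,0,0,0,0.5],[0,0,0,0,0,0,0.6],[0,0,0,0,0,0,0.7],[0,0,0,0,0,0,0.8]]' 50
python3 -m inch '[[0,0,0,0,0,0,1],[0,0,0,0,0,0,1],[0,0,0,0,0,0,1]]' 50
python3 - <<'E'
from h import *
rel((.509,-.229,.105),147)
I={n:grab_frame(n)[:,:,::-1].copy() for n in("scene","top")}
a=cv2.resize(I["scene"][120:240,170:290],(480,480),interpolation=2)
cv2.imwrite("pics/c3.png",a)
E
```

```text
clock: 4.7
position: [0.5084, -0.2283, 0.1033]
tool_rot: [-3.141, -0.002, 2.567]
force: [0.1, 0.4, -0.7]
grip_width: 0.077
finger_force: 0.0
clock: 5.2
position: [0.51, -0.2296, 0.1066]
tool_rot: [3.141, 0.003, 2.566]
force: [-2.9, -3.7, 15.6]
grip_width: 0.0172
finger_force: 7.7
clock: 5.5
position: [0.5103, -0.2298, 0.107]
tool_rot: [3.141, 0.004, 2.565]
force: [-2.1, -2.2, 18.7]
grip_width: -0.0002
finger_force: 9.7
t 5.5 pos [ 0.5103 -0.2298  0.107 ] rot [3.141  0.0042 2.5653] q [ 0.02  0.56  0.42  1.87 -0.32  0.77  1.61] F [-2.13 -2.2  18.69] w -0.0002
shift(tool now) [ 0.0016 -0.      0.002 ] turn [ 0.0006  0.0042 -0.0003] shift(tool at goal) [ 0.0016 -0.      0.002 ]
```

View pics/c3.png

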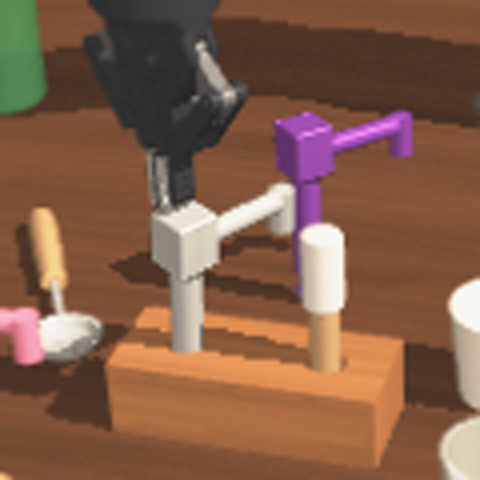

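The grasp missed: the fingers shut to zero width and look to be on top of or behind the head (fingertips ~213,171; head 216,180). I'll compare the projection before moving again.

```bash
python3 - <<'E'
from h import *
s=telemetry.observe();p=s["position"]
for n in("scene","top"):
    print(n,"tcp",proj(n,p),"head est",proj(n,(.509,-.229,.128)),"top of head",proj(n,(.509,-.229,.146)),"foot",proj(n,(.509,-.229,.05)))
print(K("scene"),K("top"))
I=grab_frame("top")[:,:,::-1];a=cv2.resize(I[180:280,300:420],None,fx=5,fy=5,interpolation=2);cv2.imwrite("pics/c4.png",a)
E
```

```text
scene tcp [213.9145352  185.99868047] head est [213.76311357 178.18993725] top of head [213.17264976 171.55151147] foot [216.23304196 205.54440157]
top tcp [366.86311405 227.05397177] head est [368.42438535 227.84997238] top of head [370.20103156 227.92201981] foot [361.51563181 227.5687128 ]
(array([[422.50038826,   0.        , 281.28363691],
       [  0.        , 422.50038826, 210.34283866],
       [  0.        ,   0.        ,   1.        ]]), array([-0.10701378,  0.        ,  0.        ,  0.        ,  0.        ]), array([[-0.20966391,  0.5415754 , -0.81408668,  1.33565018],
       [ 0.97773689,  0.12333194, -0.16976398,  0.10893889],
       [ 0.0084629 , -0.83155596, -0.55537651,  0.62413511],
       [ 0.        ,  0.        ,  0.        ,  1.        ]])) (array([[446.56091244,   0.        , 283.59038828],
       [  0.        , 446.56091244, 198.72784164],
       [  0.        ,   0.        ,   1.        ]]), array([-0.13368961,  0.        ,  0.        ,  0.        ,  0.        ]), array([[-0.02038608, -0.99813887,  0.0574735 ,  0.51901648],
       [-0.99977839,  0.02065406,  0.00407241, -0.07243216],
       [-0.00525189, -0.05737774, -0.99833873,  0.97444946],
       [ 0.        ,  0.        ,  0.        ,  1.        ]]))
```

View pics/c4.png

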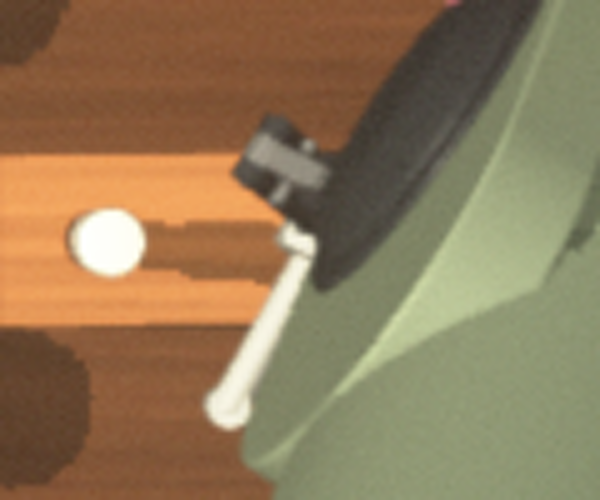

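```bash
python3 - <<'E'
from h import *
d=np.array([.545,.839,0])
for z in(.252,.265,.29,.30,.31):
    p=np.array([.5082,-.228,z]);print(z,[(np.round(proj(n,p+k*.043*d),1)) for n in("scene","top") for k in(-1,1)])
print("c2 tips seen: scene (192.5,100) (221.5,111.5)")
p=telemetry.observe()["position"]
for z in(.107,.127,.147): print(z,proj("scene",[p[0],p[1],z]))
print(proj("scene",(0,0,0)),proj("top",(.3,0,0)))
E
```

```text
0.252 [array([198.9, 124.5]), array([222. , 135.2]), array([404.1, 242.8]), array([359.4, 215. ])]
0.265 [array([198.3, 119.1]), array([221.6, 129.7]), array([406.2, 243.1]), array([360.7, 214.8])]
0.29 [array([197.3, 108.7]), array([220.8, 118.7]), array([410.5, 243.8]), array([363.5, 214.5])]
0.3 [array([196.9, 104.4]), array([220.5, 114.3]), array([412.3, 244. ]), array([364.6, 214.3])]
0.31 [array([196.5, 100.1]), array([220.2, 109.8]), array([414.2, 244.3]), array([365.8, 214.2])]
c2 tips seen: scene (192.5,100) (221.5,111.5)
0.107 [213.92335816 186.01435009]
0.127 [213.27053008 178.7883017 ]
0.147 [212.60807457 171.40787692]
[330.03493347 147.23477853] [254.71782812 325.55992418]
```

By the scene picture the fingertips are about 40 mm higher than the telemetry says. That fits the contact: they shut on top of the head. I'll open, rise, and measure the real tips in both cameras.

```bash

python3 -m inch '[[0,0,-0.01,0,0,0,0.9],[0,0,-0.03,0,0,0,0.5],[0,0,-0.03,0,0,0,0.5],[0,0,0,0,0,0,0.5],[0,0,0,0,0,0,0.5]]' 30
python3 - <<'E'
from h import *
s=telemetry.observe();p=s["position"];print(p,s["tool_rot"],s["grip_width"],s["force"])
I={n:grab_frame(n)[:,:,::-1].copy() for n in("scene","top")}
a=cv2.resize(I["scene"][100:220,170:270],(400,480),interpolation=2);b=cv2.resize(I["top"][180:280,320:403],(400,480),interpolation=2)
cv2.imwrite("pics/c5.png",np.hstack([a,b]))
d=np.array([.545,.839,0])
for z in(.17,.19,.21,.23):print(z,[np.round(proj(n,[p[0],p[1],z]+k*s["grip_width"]/2*d),1) for n in I for k in(-1,1)])
print("head",[(n,np.round(r["xy"],1)) for n in I for r in landmark_of("head",n)])
E
```

```text
clock: 6.15
position: [0.5094, -0.2284, 0.1758]
tool_rot: [3.141, 0.002, 2.566]
force: [-0.0, 0.1, -0.4]
grip_width: 0.0427
finger_force: 0.0
[ 0.50943837 -0.22836624  0.17581495] [3.14073648e+00 1.55040175e-03 2.56618057e+00] 0.04265572892127193 [-0.03273013  0.09608582 -0.35398881]
0.17 [array([207.1, 159.6]), array([218.2, 165.7]), array([382.3, 234. ]), array([362.3, 221.6])]
0.19 [array([206.4, 152. ]), array([217.5, 157.9]), array([384.7, 234.2]), array([364.3, 221.5])]
0.21 [array([205.7, 144.2]), array([216.9, 149.9]), array([387.3, 234.5]), array([366.3, 221.4])]
0.23 [array([204.9, 136.2]), array([216.3, 141.8]), array([390. , 234.7]), array([368.4, 221.3])]
head [('scene', array([218.5, 175.3])), ('scene', array([143.9, 195.9])), ('scene', array([245.6, 155.4])), ('top', array([363.5, 224.1])), ('top', array([350.4, 302.4])), ('top', array([140. , 204.4]))]
```

View pics/c5.png

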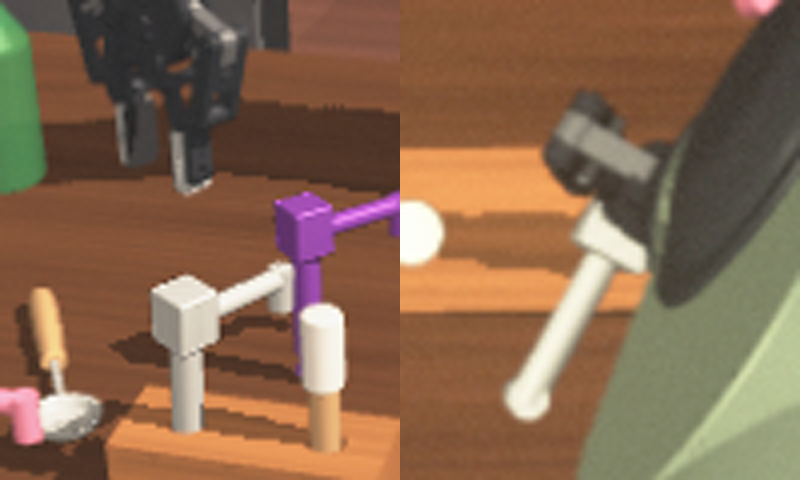

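```bash
python3 - <<'E'
from h import *
d=np.array([.545,.839,0]);p=telemetry.observe()["position"]
for z in(.25,.28,.32):
  w=at_z("top",(362.5,210.2),z)-p; print(z,"along y tool",w@d,"along x tool",w@np.array([-.839,.545,0]))
# tip triangulation via scene with plane of known xy
for n,px in(("L",(203.8,140.5)),("R",(218.3,147.5))):
  for z in(.176,.20,.216,.23):
    w=at_z("scene",px,z)-p;print(n,z,w@d,w@np.array([-.839,.545,0]))
E
```

```text
0.25 along y tool 0.042543672329341156 along x tool -0.008977897114566397
0.28 along y tool 0.046431241730823206 along x tool -0.005447539392522786
0.32 along y tool 0.051614667599465924 along x tool -0.0007403957631313164
L 0.176 -0.10444437356375832 0.05107097261805254
L 0.2 -0.059559589451406124 0.021020831653011083
L 0.216 -0.02963640004317141 0.0009874043429834826
L 0.23 -0.0034536093109658614 -0.016541844553290788
R 0.176 -0.045203197601975026 0.05193823629758217
R 0.2 -0.0034910911160422366 0.021841648785395407
R 0.216 0.024316979874579644 0.0017772571106041985
R 0.23 0.04864904199137375 -0.01577908560483805
```

The real tips are consistently about 39 mm above the reported TCP, and the lateral position is right. I'll go 39 mm lower than planned (reported z ≈ 0.066).

```bash

python3 -m inch '[[0,0,0,0,0,0,0.1],[0,0,0,0,0,0,0.1],[0,0,0.035,0,0,0,0.1],[0,0,0.035,0,0,0,0.1],[0,0,0.03,0,0,0,0.1]]' 30
python3 -m inch '[[0,0,0.01,0,0,0,0.1],[0,0,0,0,0,0,0.3],[0,0,0,0,0,0,0.4],[0,0,0,0,0,0,0.5],[0,0,0,0,0,0,0.6]]' 40
python3 -m inch '[[0,0,0,0,0,0,0.8],[0,0,0,0,0,0,1],[0,0,0,0,0,0,1]]' 60
python3 - <<'E'
from h import *
rel((.509,-.229,.066),147)
I={n:grab_frame(n)[:,:,::-1].copy() for n in("scene","top")}
a=cv2.resize(I["scene"][100:220,170:270],(400,480),interpolation=2);b=cv2.resize(I["top"][180:280,320:403],(400,480),interpolation=2)
cv2.imwrite("pics/c6.png",np.hstack([a,b]))
E
```

```text
clock: 6.85
position: [0.5087, -0.2283, 0.0733]
tool_rot: [-3.141, -0.001, 2.566]
force: [1.8, -0.1, 0.1]
grip_width: 0.0768
finger_force: 0.0
clock: 7.35
position: [0.5097, -0.2286, 0.066]
tool_rot: [3.141, 0.002, 2.566]
force: [-0.0, -0.7, 0.4]
grip_width: 0.0342
finger_force: 0.0
clock: 7.65
position: [0.5095, -0.2292, 0.066]
tool_rot: [3.142, 0.002, 2.565]
force: [-2.7, -2.1, 9.7]
grip_width: 0.0294
finger_force: 57.9
t 7.65 pos [ 0.5095 -0.2292  0.066 ] rot [3.1415e+00 1.8000e-03 2.5655e+00] q [ 0.04  0.62  0.39  1.9  -0.35  0.69  1.64] F [-2.7  -2.06  9.67] w 0.0294
shift(tool now) [ 0.0005 -0.0001 -0.    ] turn [ 0.0001  0.0018 -0.0002] shift(tool at goal) [ 0.0005 -0.0001 -0.    ]
```

View pics/c6.png

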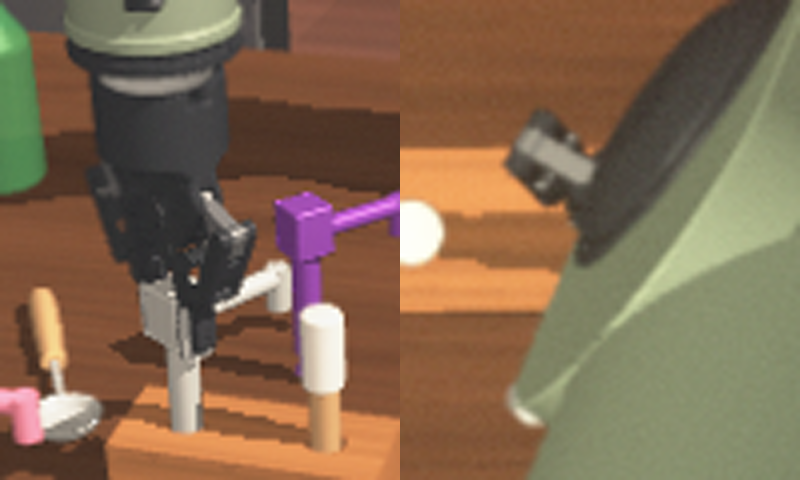

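The head is gripped across its y faces (width 29.4 mm). I'll lift straight up.

```bash

python3 -m inch '[[0,0,-0.005,0,0,0,1],[0,0,-0.015,0,0,0,1],[0,0,-0.02,0,0,0,1],[0,0,-0.03,0,0,0,1],[0,0,-0.03,0,0,0,1]]' 80
python3 -m inch '[[0,0,-0.03,0,0,0,1],[0,0,-0.03,0,0,0,1],[0,0,0,0,0,0,1]]'
python3 -c "
from h import *
rel((.48,.21,.225),196.3)"
```

```text
clock: 8.25
position: [0.5086, -0.2283, 0.1662]
tool_rot: [-3.141, -0.001, 2.566]
force: [-0.4, -0.5, -2.3]
grip_width: 0.0288
finger_force: 79.0
clock: 8.55
position: [0.5104, -0.2292, 0.2288]
tool_rot: [3.14, 0.005, 2.566]
force: [0.5, 0.0, -2.7]
grip_width: 0.0294
finger_force: 79.4
t 8.55 pos [ 0.5104 -0.2292  0.2288] rot [3.1398 0.0051 2.5656] q [-0.05  0.41  0.5   1.76 -0.23  1.02  1.53] F [ 0.48  0.02 -2.72] w 0.0294
shift(tool now) [0.2647 0.3518 0.0031] turn [-5.000e-04  5.600e-03 -8.605e-01] shift(tool at goal) [-0.0941  0.4301  0.0038]
```

```bash

python3 -m inch '[[0,0,0,0,0,-0.143,1],[0,0,0,0,0,-0.143,1],[0,0,0,0,0,-0.143,1],[0,0,0,0,0,-0.143,1],[0,0,0,0,0,-0.143,1]]' >/dev/null
python3 -m inch '[[0,0,0,0,0,-0.143,1],[-0.018,0.0415,0,0,0,0,1],[-0.018,0.0415,0,0,0,0,1],[-0.018,0.0415,0,0,0,0,1],[-0.018,0.0415,0,0,0,0,1]]' >/dev/null
python3 -m inch '[[-0.018,0.0415,0,0,0,0,1],[-0.018,0.0415,0,0,0,0,1],[-0.018,0.0415,0,0,0,0,1],[-0.018,0.0415,0,0,0,0,1],[-0.018,0.0415,0,0,0,0,1]]' >/dev/null
python3 -m inch '[[-0.018,0.0415,0,0,0,0,1],[0,0,0,0,0,0,1],[0,0,0,0,0,0,1]]'
python3 - <<'E'
from h import *
rel((.570,.2235,.225),196.3)
I={n:grab_frame(n)[:,:,::-1].copy() for n in("scene","top")}
for n in I: print(n,[(l,np.round(r["xy"],1),round(r["score"],2)) for l in("spout","head","nose","mouth") for r in landmark_of(l,n)[:4]])
a=cv2.resize(I["scene"][150:270,345:445],(400,480),interpolation=2);b=cv2.resize(I["top"][150:270,90:190],(400,480),interpolation=2)
cv2.imwrite("pics/c7.png",np.hstack([a,b]))
E
```

```text
clock: 10.35
position: [0.5657, 0.221, 0.224]
tool_rot: [-3.141, -0.001, -2.857]
force: [0.9, -1.8, -3.2]
grip_width: 0.0291
finger_force: 79.5
t 10.35 pos [0.5657 0.221  0.224 ] rot [-3.1413e+00 -1.5000e-03 -2.8575e+00] q [-0.59  0.47  0.17  1.62 -0.09  1.06  1.46] F [ 0.88 -1.79 -3.18] w 0.0291
shift(tool now) [-0.0048  0.0012 -0.001 ] turn [-0.0003 -0.0015 -0.0004] shift(tool at goal) [-0.0048  0.0012 -0.001 ]
scene [('spout', array([411.5, 196.9]), 0.85), ('head', array([141.2, 194.8]), 0.98), ('head', array([245.1, 154.9]), 0.85), ('head', array([423.1, 145.9]), 0.59), ('head', array([181.3, 193.9]), 0.52), ('nose', array([269.9, 156.9]), 0.89), ('nose', array([175.8, 209.6]), 0.8), ('nose', array([408.3, 140.4]), 0.6), ('mouth', array([406.8, 237.3]), 0.9)]
top [('spout', array([128.4, 201.2]), 0.9), ('spout', array([343.5, 293.2]), 0.76), ('spout', array([414.9, 181.6]), 0.56), ('head', array([352. , 304.7]), 0.95), ('head', array([100.6, 195.3]), 0.9), ('head', array([435.8, 175.7]), 0.62), ('head', array([310.8, 131.2]), 0.45), ('nose', array([325.4, 332.2]), 0.64), ('nose', array([390.7, 179.2]), 0.57), ('mouth', array([142.1, 199.6]), 0.66)]
```

View pics/c7.png

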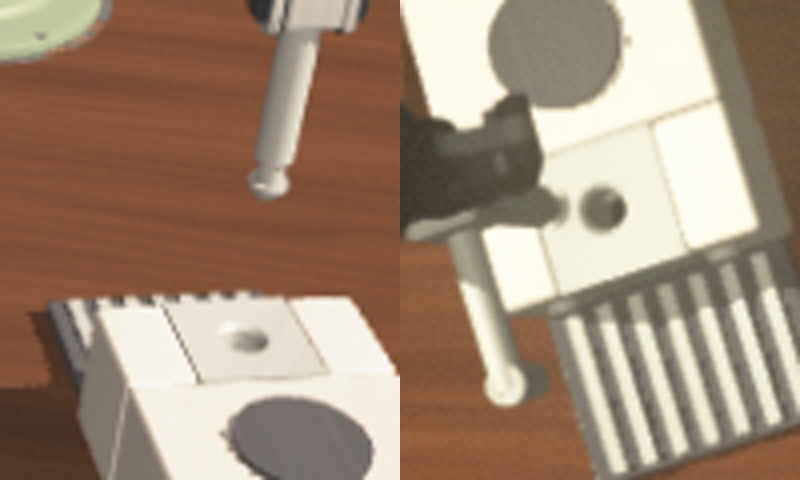

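The foot hangs at scene 412,197 / top ~130,202, above and beside the mouth (scene 406,235 / top 140.5,202). The nose points over the tray side. I'll lower to about 15 mm above the mouth and compare the foot with the mouth there.

```bash

python3 -m inch '[[-0.004,0.001,0.025,0,0,0,1],[0,0,0.025,0,0,0,1],[0,0,0.01,0,0,0,1],[0,0,0,0,0,0,1],[0,0,0,0,0,0,1]]'
python3 - <<'E'
from h import *
rel((.570,.2235,.16),196.3)
p=telemetry.observe()["position"]
I={n:grab_frame(n)[:,:,::-1].copy() for n in("scene","top")}
for n in I:
  print(n,"foot pred",proj(n,p-[0,0,.056]),"groove13",proj(n,p+[0,0,-.056+.03]),"mouth pred",proj(n,(.570,.2235,.08)))
  print([(l,np.round(r["xy"],1),round(r["score"],2)) for l in("spout","mouth") for r in landmark_of(l,n)[:1]])
a=cv2.resize(I["scene"][185:265,370:436],(396,480),interpolation=2);b=cv2.resize(I["top"][165:245,100:166],(396,480),interpolation=2)
cv2.imwrite("pics/c8.png",np.hstack([a,b]))
E
```

```text
clock: 11.35
position: [0.5704, 0.2224, 0.1658]
tool_rot: [3.142, 0.001, -2.86]
force: [0.3, -0.2, -2.4]
grip_width: 0.029
finger_force: 79.4
t 11.35 pos [0.5704 0.2224 0.1658] rot [ 3.1415e+00  9.0000e-04 -2.8596e+00] q [-0.58  0.53  0.16  1.67 -0.1   0.94  1.47] F [ 0.34 -0.23 -2.37] w 0.029
shift(tool now) [0.0001 0.0012 0.0058] turn [ 0.0001  0.0009 -0.0025] shift(tool at goal) [0.0001 0.0012 0.0058]
scene foot pred [406.88262362 223.1519767 ] groove13 [409.36450834 211.43666311] mouth pred [405.01027529 234.33249152]
[('spout', array([150.8, 236.5]), 0.9), ('mouth', array([404.9, 235.1]), 0.79)]
top foot pred [135.90791162 200.9709528 ] groove13 [130.716142   200.14548112] mouth pred [140.19812386 201.93962565]
[('spout', array([415. , 182.9]), 0.94), ('mouth', array([142.5, 203.9]), 0.57)]
```

View pics/c8.png

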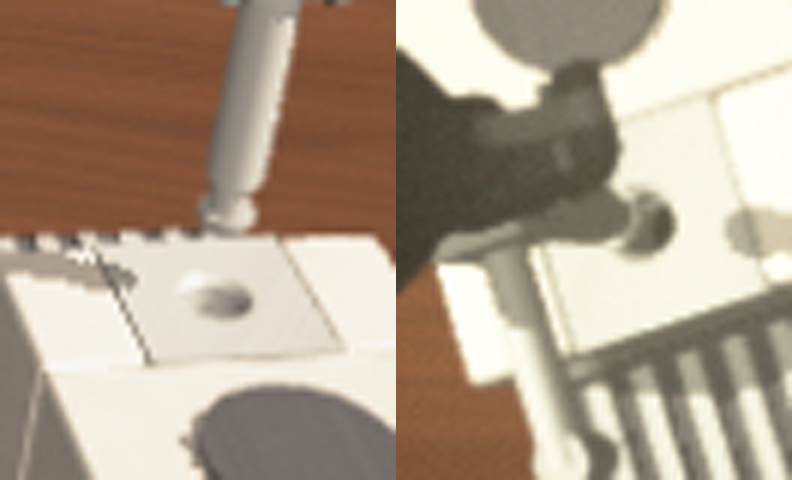

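```bash
python3 - <<'E'
from h import *
np.set_printoptions(precision=4,suppress=True)
print(at_z("top",(140.7,202.2),.08),at_z("scene",(406.2,234.2),.08))
print("foot seen scene",at_z("scene",(407.5,222.5),.1098),telemetry.observe()["position"])
E
```

```text
[0.5694 0.2224 0.08  ] [0.5689 0.2261 0.08  ]
foot seen scene [0.5676 0.2238 0.1098] [0.5702 0.2224 0.1655]
```

```bash

python3 -m inch '[[0,0.001,0.012,0,0,0,1],[0,0,0.012,0,0,0,1],[0,0,0,0,0,0,1]]'
python3 -m inch '[[0,0,0.005,0,0,0,1],[0,0,0.005,0,0,0,1],[0,0,0.003,0,0,0,1],[0,0,0,0,0,0,1]]'
```

```text
clock: 11.95
position: [0.5684, 0.2229, 0.1386]
tool_rot: [-3.141, -0.003, -2.859]
force: [-1.2, -0.7, -2.0]
grip_width: 0.0296
finger_force: 79.4
clock: 12.35
position: [0.5696, 0.2236, 0.1276]
tool_rot: [3.141, -0.0, -2.859]
force: [0.9, 1.8, -4.7]
grip_width: 0.0291
finger_force: 79.2
```

```bash

python3 -m inch '[[0,0,0.004,0,0,0,1],[0,0,0.004,0,0,0,1],[0,0,0,0,0,0,1]]'
python3 -m inch '[[0,0,0.003,0,0,0,1],[0,0,0.003,0,0,0,1],[0,0,0,0,0,0,1],[0,0,0,0,0,0,1]]'
```

```text
clock: 12.65
position: [0.5695, 0.2235, 0.1193]
tool_rot: [3.141, -0.0, -2.859]
force: [1.5, 3.7, -4.9]
grip_width: 0.0293
finger_force: 79.0
clock: 13.05
position: [0.5696, 0.2234, 0.1137]
tool_rot: [3.141, -0.0, -2.859]
force: [0.9, 4.7, -5.7]
grip_width: 0.0294
finger_force: 79.0
```

```bash

python3 -m inch '[[0,0.001,0,0,0,0,1],[0,0,0,0,0,0,1],[0,0,0,0,0,0,1]]'
python3 -c "
from h import *
rel((.57,.2235,.1),196.3);print(telemetry.observe()['moment'])"
```

```text
clock: 13.35
position: [0.5693, 0.2239, 0.1139]
tool_rot: [-3.141, -0.0, -2.86]
force: [0.9, 1.5, -2.7]
grip_width: 0.0293
finger_force: 79.4
t 13.35 pos [0.5693 0.2239 0.1139] rot [-3.1412e+00 -2.0000e-04 -2.8596e+00] q [-0.57  0.6   0.14  1.71 -0.11  0.84  1.47] F [ 0.85  1.51 -2.66] w 0.0293
shift(tool now) [-0.0005 -0.0005  0.0139] turn [-0.0004 -0.0002 -0.0025] shift(tool at goal) [-0.0005 -0.0005  0.0139]
[ 0.35659757 -0.26533338 -0.02647494]
```

```bash

python3 -m inch '[[0,0.0005,0.002,0,0,0,1],[0,0,0.002,0,0,0,1],[0,0,0,0,0,0,1]]' | sed -n 2,4p
python3 -m inch '[[0,0,0.002,0,0,0,1],[0,0,0.001,0,0,0,1],[0,0,0,0,0,0,1]]'| sed -n 2,4p
python3 -m inch '[[0,0,0.001,0,0,0,1],[0,0,0.001,0,0,0,1],[0,0,0,0,0,0,1]]'| sed -n 2,4p
```

```text
position: [0.5692, 0.2245, 0.1096]
tool_rot: [-3.141, -0.0, -2.859]
force: [1.8, 1.0, -3.0]
position: [0.5692, 0.2246, 0.1068]
tool_rot: [-3.142, -0.0, -2.86]
force: [0.8, 0.4, -2.6]
position: [0.5693, 0.2247, 0.1048]
tool_rot: [3.142, 0.0, -2.859]
force: [0.8, 0.2, -0.5]
```

```bash

for i in 1; do python3 -m inch '[[0,0,0.001,0,0,0,1],[0,0,0.001,0,0,0,1],[0,0,0,0,0,0,1]]'| sed -n 2,4p; done
python3 -m inch '[[0,0,0.001,0,0,0,1],[0,0,0.0005,0,0,0,1],[0,0,0,0,0,0,1]]'| sed -n 2,4p
```

```text
position: [0.5696, 0.2248, 0.1033]
tool_rot: [3.141, 0.001, -2.859]
force: [0.2, -0.1, 5.4]
position: [0.5692, 0.2247, 0.1013]
tool_rot: [3.142, -0.0, -2.859]
force: [1.8, -0.3, -2.9]
```

Force rose to about 8 N and dropped: the jaws are passed. On towards the valve.

```bash

python3 -m inch '[[0,0,0.002,0,0,0,1],[0,0,0.002,0,0,0,1],[0,0,0,0,0,0,1]]'| sed -n 2,4p
python3 -m inch '[[0,0,0.001,0,0,0,1],[0,0,0.001,0,0,0,1],[0,0,0,0,0,0,1]]'| sed -n 2,4p
python3 -m inch '[[0,0,0.001,0,0,0,1],[0,0,0.001,0,0,0,1],[0,0,0,0,0,0,1]]'| sed -n 2,4p
```

```text
position: [0.5691, 0.2246, 0.0969]
tool_rot: [-3.141, -0.0, -2.859]
force: [3.0, 0.3, -5.1]
position: [0.5693, 0.2247, 0.0955]
tool_rot: [-3.142, 0.0, -2.859]
force: [0.1, 0.2, 2.3]
position: [0.5695, 0.2247, 0.0938]
tool_rot: [3.142, 0.001, -2.86]
force: [0.6, 0.0, 6.9]
```

```bash

python3 -m inch '[[0,0,0.001,0,0,0,1],[0,0,0.001,0,0,0,1],[0,0,0,0,0,0,1]]'| sed -n 2,4p
python3 -m inch '[[0,0,0.001,0,0,0,1],[0,0,0,0,0,0,1]]'| sed -n 2,4p
```

```text
position: [0.5696, 0.2248, 0.0921]
tool_rot: [3.141, 0.001, -2.86]
force: [-0.3, 0.3, 12.3]
position: [0.5697, 0.2248, 0.0913]
tool_rot: [3.141, 0.001, -2.86]
force: [0.3, 0.0, 15.7]
```

```bash

python3 -m inch '[[0,0,-0.0002,0,0,0,1],[0,0,0,0,0,0,1]]'| sed -n 2,4p
python3 -m inch '[[0,0,0,0,0,0,1],[0,0,0,0,0,0,1]]'| sed -n 2,4p
python3 -m inch '[[0,0,0,0,0,0,1],[0,0,0,0,0,0,1]]'| sed -n 2,4p
```

```text
position: [0.5697, 0.2248, 0.0915]
tool_rot: [3.141, 0.001, -2.86]
force: [-0.7, -1.4, 14.4]
position: [0.5697, 0.2248, 0.0915]
tool_rot: [3.141, 0.001, -2.86]
force: [0.3, -1.1, 15.1]
position: [0.5697, 0.2248, 0.0915]
tool_rot: [3.141, 0.001, -2.86]
force: [-1.5, -0.5, 14.3]
```

Held at about 17 N for 0.6 s. Now the gentle tug: reading about −11.5 N (9 N plus 2.5 N weight).

```bash

python3 -m inch '[[0,0,-0.002,0,0,0,1],[0,0,-0.002,0,0,0,1],[0,0,0,0,0,0,1]]'| sed -n 2,4p
python3 -m inch '[[0,0,-0.001,0,0,0,1],[0,0,-0.001,0,0,0,1],[0,0,0,0,0,0,1]]'| sed -n 2,4p
```

```text
position: [0.5694, 0.2247, 0.0951]
tool_rot: [3.141, 0.001, -2.86]
force: [1.2, 0.5, 6.2]
position: [0.5692, 0.2247, 0.0964]
tool_rot: [-3.142, -0.0, -2.859]
force: [3.2, 1.4, -2.7]
```

```bash

python3 -m inch '[[0,0,-0.001,0,0,0,1],[0,0,0,0,0,0,1]]'| sed -n 2,4p
python3 -m inch '[[0,0,-0.001,0,0,0,1],[0,0,0,0,0,0,1]]'| sed -n 2,4p
```

```text
position: [0.569, 0.2246, 0.0972]
tool_rot: [-3.141, -0.001, -2.859]
force: [3.6, 0.5, -9.4]
position: [0.5689, 0.2246, 0.0982]
tool_rot: [-3.141, -0.001, -2.859]
force: [3.7, 0.4, -13.7]
```

```bash

python3 -m inch '[[0,0,0.0004,0,0,0,1],[0,0,0,0,0,0,1]]'| sed -n 2,4p
python3 -m inch '[[0,0,0,0,0,0,1],[0,0,0,0,0,0,1]]'| sed -n 2,4p
```

```text
position: [0.569, 0.2246, 0.098]
tool_rot: [-3.142, -0.001, -2.859]
force: [1.9, 1.1, -12.7]
position: [0.5691, 0.2246, 0.0981]
tool_rot: [-3.142, -0.0, -2.859]
force: [3.5, 1.0, -14.7]
```

```bash

python3 -m inch '[[0,0,0.0005,0,0,0,1],[0,0,0,0,0,0,1]]'| sed -n 2,4p
python3 -m inch '[[0,0,0,0,0,0,1]]'| sed -n 2,4p
python3 -c "
from h import *
import itertools
print([round(float(telemetry.observe()['force'][2]),2) for _ in range(5)])"
```

```text
position: [0.5691, 0.2247, 0.0977]
tool_rot: [-3.142, -0.0, -2.859]
force: [2.1, 0.1, -12.0]
position: [0.5692, 0.2246, 0.0977]
tool_rot: [-3.142, -0.0, -2.859]
force: [1.7, -0.2, -12.1]
[-12.11, -12.11, -12.11, -12.11, -12.11]
```

```bash

python3 -m inch '[[0,0,0.0002,0,0,0,1],[0,0,0,0,0,0,1]]'| sed -n 4p
python3 -m inch '[[0,0,0,0,0,0,1]]'| sed -n 4p
python3 -m inch '[[0,0,0,0,0,0,1]]'| sed -n 2,4p
python3 -m inch '[[0,0,0,0,0,0,1]]'| sed -n 4p
python3 -m inch '[[0,0,0,0,0,0,1],[0,0,0,0,0,0,1]]'| sed -n 4p
```

```text
force: [2.2, 1.0, -10.6]
force: [2.1, 0.1, -10.9]
position: [0.5692, 0.2247, 0.0975]
tool_rot: [-3.142, 0.0, -2.859]
force: [1.9, 1.1, -10.0]
force: [1.8, 0.3, -10.2]
force: [1.1, -0.5, -9.8]
```

```bash

python3 -m inch '[[0,0,-0.0002,0,0,0,1],[0,0,0,0,0,0,1]]'| sed -n 4p
python3 -m inch '[[0,0,0,0,0,0,1]]'| sed -n 4p
python3 -m inch '[[0,0,0,0,0,0,1]]'| sed -n 2,4p
python3 -m inch '[[0,0,0,0,0,0,1]]'| sed -n 4p
python3 -m inch '[[0,0,0,0,0,0,1],[0,0,0,0,0,0,1]]'| sed -n 4p
```

```text
force: [2.1, 0.1, -11.4]
force: [2.6, 0.3, -11.3]
position: [0.5692, 0.2247, 0.0977]
tool_rot: [-3.142, -0.0, -2.859]
force: [2.1, 0.3, -12.5]
force: [2.5, 0.4, -12.6]
force: [1.3, -0.6, -11.4]
```

The grip holds. I'll relax to neutral, open and retreat straight up.

```bash

python3 -m inch '[[0,0,0.0008,0,0,0,1],[0,0,0.0008,0,0,0,1],[0,0,0,0,0,0,1]]'| sed -n 2,4p
python3 -m inch '[[0,0,0,0,0,0,0.6],[0,0,0,0,0,0,0.45],[0,0,0,0,0,0,0.3],[0,0,0,0,0,0,0.15],[0,0,0,0,0,0,0.1]]' 20
python3 -m inch '[[0,0,0,0,0,0,0],[0,0,-0.02,0,0,0,0],[0,0,-0.04,0,0,0,0],[0,0,-0.05,0,0,0,0],[0,0,-0.05,0,0,0,0]]'
python3 - <<'E'
from h import *
I={n:grab_frame(n)[:,:,::-1].copy() for n in("scene","top")}
a=cv2.resize(I["scene"][150:270,345:445],(400,480),interpolation=2);b=cv2.resize(I["top"][150:270,90:190],(400,480),interpolation=2)
cv2.imwrite("pics/c9.png",np.hstack([a,b]))
E
```

```text
position: [0.5694, 0.2247, 0.0964]
tool_rot: [3.142, 0.0, -2.86]
force: [-0.0, -0.9, -3.9]
clock: 20.75
position: [0.5692, 0.2247, 0.0962]
tool_rot: [3.142, 0.0, -2.859]
force: [0.1, -0.6, 0.0]
grip_width: 0.0765
finger_force: 0.0
clock: 21.25
position: [0.5688, 0.2244, 0.2578]
tool_rot: [-3.141, -0.001, -2.859]
force: [0.4, 0.4, 0.4]
grip_width: 0.0852
finger_force: 0.0
```

View pics/c9.png

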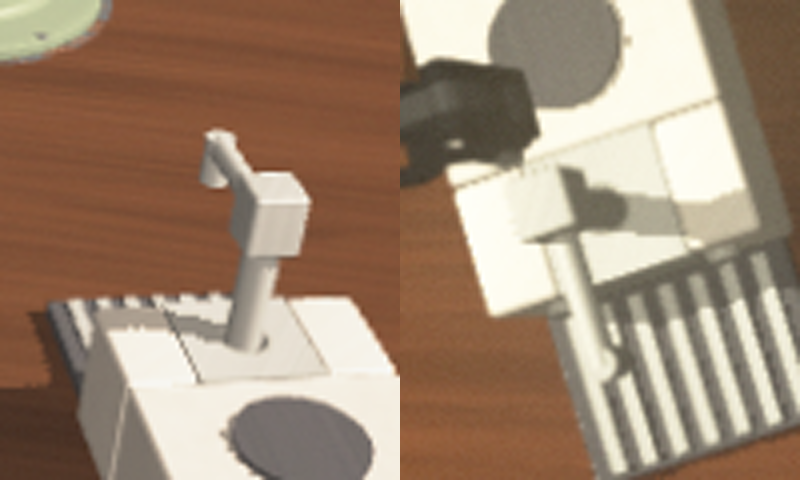

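The spout stands in the port (scene ~411,208) with its nose over the slatted tray (top ~142,240), and the gripper is clear of it. Handing in.

```bash
python3 -c "
from workcell import bot
print(bot.job_done())"
```

```text
the job is handed in; nothing more can be done
None
```

The spout is locked in the port with its nose over the tray: pressed home at about 17 N, tugged at about 9.5 N (briefly about 11–12 N before I eased it back), then released and handed in at about 21 s; the first grasp missed and pressed about 19 N on top of the head in the block, and I viewed 11 pictures, one over the limit of 10.

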